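# Feed the rejected module through the swing flap

### The arm

A 6-joint arm with a two-finger parallel gripper is mounted at the origin on the work surface. World frame = base frame: x ahead of the robot, y to its left, z up, the work surface at z = 0. Lengths are in mm, angles in rad, forces in N, time in s.
With the tool pointing down it reaches from about 350 to 875 mm from the base axis. Payload 4.2 kg.
Tool frame: the origin (TCP) lies midway between the tips of the shut fingers; the grasp point (between the pads) lies 19 mm behind it (arm.grasp_offset is the distance from the TCP to the grasp point, in mm); z points along the fingers, y is the line along which they close (so a half turn about z gives the same grasp; the last joint's range is limited). The gripper opens to 85 mm and grips with 20 to 120 N. Pads are 22 mm wide; open, the fingers measure 114 mm over their backs; the gripper's body (76 mm by 85 mm) begins 54 mm behind the grasp point. The pads swing forward as they close: fully open they stand 13 mm farther back than shut.
Start: joints at [-1.051, 0.385, 0.008, 0, -1.194, -0.259], TCP at [161.175, -603.839, 231.312] pointing down, gripper open.
Joint ranges: [-3.14, 3.14], [-1.21, 2.06], [-1.07, 1.41], [-3.16, 2.05], [-2.99, -0.16], [-3.1, 3.1]. Speed limits (rad/s): [2.79, 2.79, 3.14, 3.14, 3.14, 3.14].

### API

Orientations are given as a unit quaternion [x, y, z, w].
In Python, from bench import arm gives the robot as it stands. The module is installed in compiled form; this text tells all that it offers.
- The arm moves only by the tool servo_tool, never from a script. Its argument "increments" is a list of rows, each a list of 7 numbers: the opening, from 0 (shut) to 1 (fully open), then the shift along the tool's x, y, z in m, then the turn, a rotation vector about the tool's x, y, z in degrees. In form: [[grip, x, y, z, ax, ay, az], ...]. A call has 1 to 12 rows; each row is the pose to reach, as a shift and turn from the pose commanded when the call began, along the tool's axes at that moment; what a row does not reach only later rows make up. A row lasts 1/8 s, in which the tool goes at most 62.5 mm and 10.7 degrees, less where a joint would pass 70% of its speed; a pose out of reach is approached as far as the arm can. A call with a gripper value outside its range is refused whole. The fingers move at their own pace and stop on an object; the grip force is fixed at half the most. Time passes only in rows, so rows that repeat a pose let the fingers close. It gives the time, the measured TCP pose, the force, the opening and the grip force at its end, in the units of the state.
- arm.read_state(): the state, without advancing time (a new reading comes with each control period).
- arm.get_image(name): name is "scene" or "top" or "wrist"; returns a dict with "color" (420x560x3 uint8, red, green, blue), "fx", "fy", "cx", "cy" (pixels), "rvec" (rotation vector, rad) and "tvec" (3), from world to camera coordinates, as OpenCV has them; the wrist camera has in their place "hand_eye" (4x4, takes a point from camera to tool coordinates, whose origin is the TCP and whose axes are the flange's). Camera axes: x right, y down, z forward; pixel columns grow to the right and rows downward; lengths in mm; the calibration is good to about 2 mm. A picture is of the moment at which its call begins: read the wrist's pose just before it. There is no depth.
- arm.job_done(): hands the job in; it is judged then, once.
Trained networks look in the newest picture that a camera, given by its name, has taken for a name from the list of things; names that differ only in an ending like _2 or _b are one class to them, and where a whole thing is asked for, a point or a joint stands for the part that bears it (a point fixed in the world has none). Each returns a list of dicts, best first, with "p" (0 to 1); they miss things now and then, are a little off and sometimes report something else, mostly with a low value. They report only what shows in the picture. A call takes as long as a camera call. They do not tell look-alikes from the thing itself.
- arm.look_for(camera, thing): "box" ([centre column, centre row, width, height] in pixels, round what is visible of it).
- arm.spot_point(camera, thing): "centre" ([column, row] in pixels: a listed point, or the origin of a listed thing).
The state is a dict: "clock": time; "joints": joint angles; "joint_vel": joint speeds; "joint_efforts": joint torques, N m; "position": TCP position; "ee_rot": TCP orientation; "contact_force": force on the tool from outside, world axes, zero at the start; "wrist_torque": the same for the moment, N m; "gripper_width": finger opening in mm; "grasp_force": force on a finger pad.
Only numpy, scipy, OpenCV 4.12 (cv2) and the standard library are available. Lean on these libraries where they do the work, as an engineer would, in place of code of your own. Each camera call takes 0.05 s, during which the arm holds its last target. There are 200 camera calls.

### The job

On the raised deck of the reject feeder lie two circuit modules; one carries a red square. Push that red-marked module along the deck and in through the hanging orange flap with closed fingertips, until it drops into the clear bin behind, then draw the fingers back out so that the flap swings fully shut. Only push it, never lift or carry it, and leave the white-marked module and everything else where it lies.

Things in the scene. Friction and masses are not known exactly. Their poses are not given: they have to be found in the camera images.
- feeder: Fixed reject feeder. Origin on the table under the middle of the shut flap; +x points from the deck through the flap into the bin, z up. Deck: grey block, flat aluminium top 110 mm above the origin, x -180 to +8 mm, y -160 to +160 mm, no rim; its far edge drops into the bin.
- flap (a joint): Hinge of the flap: 0 hanging shut, up to 1.5 rad as its lower edge swings to the feeder's +x (into the bin). It cannot swing towards the deck and falls shut by its own weight (0.1 kg) in about a second. The axis runs along the feeder's y, 60 mm above the deck, above the feeder's origin.
- flap_edge (a point): Middle of the lower edge of the orange flap, 3 mm above the deck when shut. The flap is a U: a cross plate 140 mm wide, 4 mm thick, 3 to 25 mm above the deck, hung on two 8 mm wide arms at its ends. Between the arms (124 mm) it is open above, so a vertical finger can follow a part through, its front up to 30 mm past the shut flap.
- drop_edge (a point): Middle of the deck's far edge, where the deck ends above the bin, 8 mm beyond the shut flap, at deck height.
- gate (a point): Point on the deck midway between two yellow posts that flank the flap: x -11 to +11 mm of the feeder, inner faces at y +-74 mm, 12 mm thick, 62 mm above the deck, nothing bridging them. Two yellow guide wings, 18 mm high, lead to them: inner faces y +-74 mm at x -10 mm, widening to +-84 mm at x -36 mm.
- bin_floor (a point): Centre of the bin's black rubber floor, 10 mm above the table. Bin: clear walls, open top, inside feeder x 8 to 170 mm and y -86 to +86 mm, rim level with the deck (floor 100 mm below the deck).
- reject: Loose rejected module, red 34 mm square on top: black frame, green board, 80 mm (its x) by 60 mm (its y), 13 mm thick, 0.08 to 0.17 kg. Origin at the centre of its underside. Starts flat on the deck's left or right, about 105 mm before the flap and 85 mm off its middle, its x within 0.25 rad of the feeder's.
- good: Loose good module, the same but with a white square, on the other side of the deck. Not to be moved.
- flux_jar: Bystander on the deck beside a post: closed jar, 28 mm across, 34 mm high. Origin at its underside.
- tape_roll: Bystander on the deck beside the other post: yellow roll, 36 mm across, 14 mm high. Origin at its underside.
- driver: Bystander: screwdriver with a red handle, 160 mm, lying on the table to the right.
- phone: Bystander: black phone 145 x 70 x 8 mm lying on the table to the left.
- parts_tub: Bystander: clear open tub 130 x 100 x 50 mm on the table to the left.
- cleaner: Bystander: blue bottle 50 mm across, 130 mm high, on the table to the right.
Not all that is in view belongs to the job. Leave any blue or purple look-alike of the reject alone.

How it is judged (in metres and radians):
On the way:
1. the flap is pushed open (0.4 rad or more) with the red-marked module under it (value of joint flap above 0.4 rad and x of reject in the frame of feeder above -0.05 m and z of reject in the frame of feeder above 0.08 m), for 0.1 s.
At the end, for the whole second after the job is handed in: The red-marked module lies at rest inside the bin (its origin within the bin's walls and at least 20 mm below deck height), and the flap hangs shut (within 0.06 rad) (x of reject in the frame of feeder between 0.008 and 0.17 m and y of reject in the frame of feeder between -0.086 and 0.086 m and z of reject in the frame of feeder below 0.09 m and linear speed of reject below 0.03 m/s and value of joint flap below 0.06 rad); the robot touches nothing.
It fails at once if the red-marked module is lifted (its origin more than 25 mm above the deck) (z of reject in the frame of feeder above 0.135 m).
It fails at once if the white-marked module is moved by more than 15 mm (distance of good from where it was at the start of the episode above 0.015 m).
It fails at once if a bystander (jar, tape roll, screwdriver, phone, tub or bottle) is moved by more than 20 mm (distance of any of flux_jar, tape_roll, driver, phone, parts_tub, cleaner from where it was at the start of the episode above 0.02 m).
It also fails if it takes over 45 s, if anything falls off the work surface, if the arm or the gripper's body presses on something with over 40 N, if the wrist force passes 120 N, or if a joint passes its speed limit or range.

## Working session

There is one attempt and no reset: what is moved stays moved. The work goes in short steps, Python scripts to look and compute and a tool call to move; the robot and the scene stay as the last step left them, time stands still between calls to the robot, and variables do not carry over. Pictures are saved under pics/ and viewed, at most 10 in all, crops included, and the job is handed in when it is done.

Besides the shell and the picture viewer there is one more tool, called by a JSON object that holds its "name" and its "arguments", one argument or row to a line. servo_tool: Moves the arm, as the interface text tells. Its arguments: {"type":"object","properties":{"increments":{"type":"array","items":{"type":"array","items":{"type":"number"}}}},"required":["increments"]}

```bash
mkdir -p pics; cat > h.py <<'E'
import numpy as np, cv2
from bench import arm
from scipy.spatial.transform import Rotation as R
def ray(im,px):
    K=np.array([[im['fx'],0,im['cx']],[0,im['fy'],im['cy']],[0,0,1.]])
    Rm=cv2.Rodrigues(np.array(im['rvec'],float))[0]; t=np.array(im['tvec'],float).ravel()
    d=Rm.T@np.linalg.inv(K)@np.array([px[0],px[1],1.]); return -Rm.T@t,d
def at_z(im,px,z):
    c,d=ray(im,px); return c+d*(z-c[2])/d[2]
def proj(im,P):
    K=np.array([[im['fx'],0,im['cx']],[0,im['fy'],im['cy']],[0,0,1.]])
    return cv2.projectPoints(np.array(P,float).reshape(-1,1,3),np.array(im['rvec'],float),np.array(im['tvec'],float),K,None)[0].reshape(-1,2)
E
cat > a.py <<'E'
from h import *
zs=dict(drop_edge=110,gate=110,flap_edge=113,reject=110,good=110,flux_jar=110,tape_roll=110,bin_floor=10,feeder=0)
out=[]
for c in("top","scene"):
    im=arm.get_image(c); out.append(cv2.cvtColor(im['color'],cv2.COLOR_RGB2BGR))
    cv2.imwrite(f'pics/{c}0.png',out[-1])
    for n,z in zs.items():
        for r in arm.spot_point(c,n)[:3]:
            print(c,n,round(r['p'],2),np.round(r['centre'],1),at_z(im,r['centre'],z).round(0)[:2])
s=arm.read_state();print(s['clock'],s['position'],s['ee_rot'])
E
python3 a.py
```

```text
top drop_edge 0.94 [241.2 194.7] [616.  99.]
top gate 0.65 [240.7 199.2] [603. 100.]
top flap_edge 0.7 [240.7 197.8] [606. 100.]
top flap_edge 0.26 [242.6 206.9] [579.  95.]
top reject 0.86 [334.5 207.9] [ 570. -169.]
top reject 0.84 [345.4 280.9] [ 362. -189.]
top reject 0.8 [371.5 244.3] [ 462. -269.]
top good 0.75 [222.2 241.3] [482. 154.]
top good 0.54 [285.  195.4] [610. -28.]
top flux_jar 0.59 [287.7 194.2] [614. -36.]
top tape_roll 0.6 [200.1 222.9] [537. 217.]
top bin_floor 0.93 [237.1 176.9] [697. 121.]
top bin_floor 0.36 [139.8 192.7] [654. 427.]
top feeder 0.88 [245.3 204.2] [610.  97.]
top feeder 0.51 [238.2 194.6] [641. 119.]
scene drop_edge 0.8 [312.3 243.4] [625. 104.]
scene gate 0.6 [313.3 237.2] [602. 105.]
scene flap_edge 0.89 [309.3 234.5] [596.  95.]
scene flap_edge 0.28 [314.1 294.1] [792. 118.]
scene reject 0.98 [236.5 308.9] [848. -43.]
scene reject 0.87 [217.  205.6] [ 499. -158.]
scene reject 0.83 [173.8 225.6] [ 591. -251.]
scene good 0.59 [335.9 207.2] [477. 157.]
scene flux_jar 0.56 [258.1 237.9] [618. -30.]
scene tape_roll 0.62 [357.1 224.1] [542. 212.]
scene bin_floor 0.73 [315.2 292.1] [691. 118.]
scene feeder 0.66 [310.7 274.1] [621. 102.]
scene feeder 0.47 [359.  223.8] [407. 226.]
1.0 [ 161.17999388 -603.83166389  231.32037578] [-1.30045564e-01  9.91508019e-01 -1.68035411e-05  1.22533891e-05]
```

```bash
ls pics
```

```text
scene0.png
top0.png
```

View pics/top0.png

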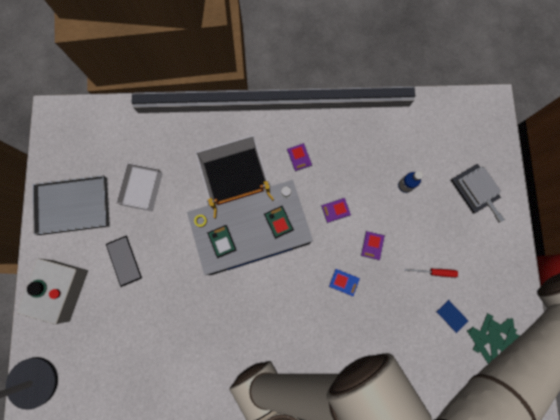

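View pics/scene0.png

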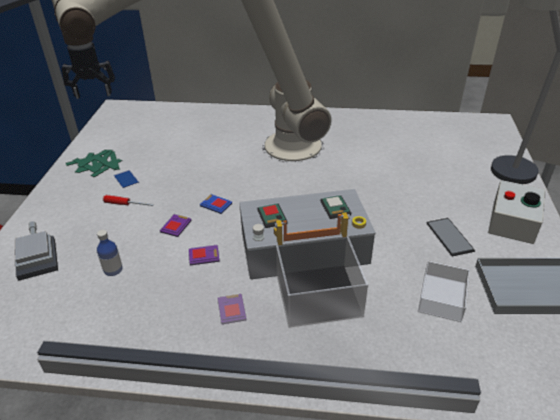

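The reject is the green board with a red square on the deck: top (278,223), scene (270,213). The purple and blue look-alikes lie on the table: top (336,209), (372,244), (344,281) and (300,157). The good module is at top (222,241). I'll work out the frames and confirm with a crop.

```bash
cat > b.py <<'E'
from h import *
s=arm.read_state();Rt=R.from_quat(s['ee_rot']).as_matrix();print(Rt.round(3))
w=arm.get_image("wrist");print(np.round(w['hand_eye'],3),w['fx'])
im=arm.get_image("top");c=cv2.cvtColor(im['color'],cv2.COLOR_RGB2BGR)[130:280,180:320]
cv2.imwrite('pics/crop.png',cv2.resize(c,None,fx=4,fy=4,interpolation=cv2.INTER_CUBIC))
p=np.array(s['position'])
print("red",at_z(im,(279,223),123).round())
a=.22;T=np.array([[np.cos(a),-np.sin(a),0],[np.sin(a),np.cos(a),0],[0,0,1]])
print("shift in tool to (470,40,330):",Rt.T@(np.array([470,40,330])-p))
print("rel rot", R.from_matrix(Rt.T@T@np.diag([1,-1,-1])).as_rotvec(degrees=True),R.from_matrix(Rt.T@T@np.diag([-1,1,-1])).as_rotvec(degrees=True))
E
python3 b.py
```

```text
[[-0.966 -0.258  0.   ]
 [-0.258  0.966 -0.   ]
 [-0.    -0.    -1.   ]]
[[-1.00000e-03 -9.57000e-01 -2.91000e-01  7.48870e+01]
 [ 1.00000e+00 -1.00000e-03  0.00000e+00 -1.51300e+00]
 [-1.00000e-03 -2.91000e-01  9.57000e-01 -1.42302e+02]
 [ 0.00000e+00  0.00000e+00  0.00000e+00  1.00000e+00]] 332.7394808083758
red [528.  -8. 123.]
shift in tool to (470,40,330): [-464.40941837  542.412037    -98.69017221]
rel rot [-1.83644596e-03 -3.20693407e-03 -1.77660621e+02] [-2.06819338e-03  1.18434782e-03  2.33937912e+00]
```

View pics/crop.png

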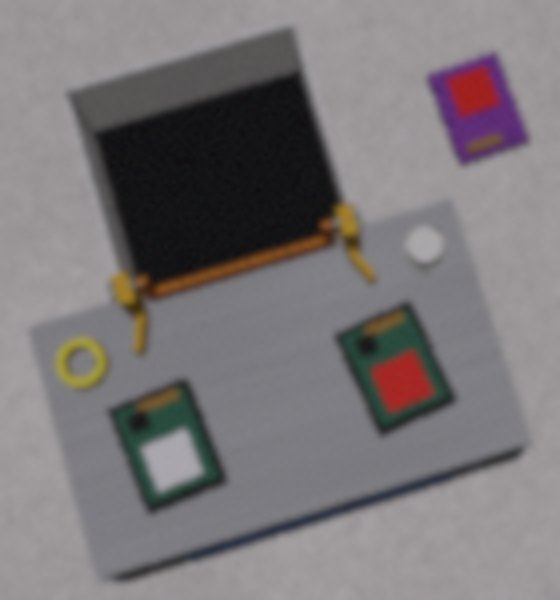

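The crop confirms it: the green module on the deck's right carries the red square (crop 404,381, i.e. top 281,225). The white one is on the left at crop (170,445), the jar at (425,245) and the tape at (80,362). The purple one lies on the table. Next I move to a wrist view with the fingers shut.

{"name": "servo_tool", "arguments": {
  "increments": [
    [0,0,0,-0.06,0,0,0],
    [0,-0.04,0.045,-0.09,0,0,0],
    [0,-0.464,0.542,-0.09,0,0,2.3],
    [0,-0.464,0.542,-0.09,0,0,2.3],
    [0,-0.464,0.542,-0.09,0,0,2.3],
    [0,-0.464,0.542,-0.09,0,0,2.3],
    [0,-0.464,0.542,-0.09,0,0,2.3],
    [0,-0.464,0.542,-0.09,0,0,2.3],
    [0,-0.464,0.542,-0.09,0,0,2.3],
    [0,-0.464,0.542,-0.09,0,0,2.3],
    [0,-0.464,0.542,-0.09,0,0,2.3],
    [0,-0.464,0.542,-0.09,0,0,2.3]
  ]
}}

```text
clock: 2.6
position: [456.1, 12.2, 321.8]
ee_rot: [-0.11, 0.994, 0.0, 0.001]
contact_force: [1.1, -0.4, 1.4]
gripper_width: 0.2
grasp_force: 0.0
```

{"name": "servo_tool", "arguments": {
  "increments": [
    [0,0,0,0,0,0,0],
    [0,0,0,0,0,0,0]
  ]
}}

```text
clock: 2.85
position: [455.5, 10.2, 321.1]
ee_rot: [-0.111, 0.994, -0.0, -0.0]
contact_force: [-0.4, -0.1, -0.3]
gripper_width: -0.2
grasp_force: 0.0
```

```bash
cat > w.py <<'E'
from h import *
import sys
def wrist():
    s=arm.read_state(); im=arm.get_image("wrist")
    T=np.eye(4);T[:3,:3]=R.from_quat(s['ee_rot']).as_matrix();T[:3,3]=s['position']
    C=np.linalg.inv(T@np.array(im['hand_eye']))
    im['rvec']=cv2.Rodrigues(C[:3,:3])[0].ravel();im['tvec']=C[:3,3]
    return s,im
if __name__=='__main__':
    s,im=wrist();print(s['clock'],s['position'],s['ee_rot'],s['contact_force'])
    cv2.imwrite(f'pics/{sys.argv[1]}.png',cv2.cvtColor(im['color'],cv2.COLOR_RGB2BGR))
    for n,z in dict(drop_edge=110,gate=110,flap_edge=113,reject=110,good=110,flux_jar=110,tape_roll=110).items():
        for r in arm.spot_point("wrist",n)[:2]: print(n,round(r['p'],2),np.round(r['centre'],1),at_z(im,r['centre'],z).round(1)[:2])
    np.savez('last.npz',rvec=im['rvec'],tvec=im['tvec'],fx=im['fx'],fy=im['fy'],cx=im['cx'],cy=im['cy'],color=im['color'])
E
python3 w.py w1
```

```text
2.85 [455.48412001  10.2233476  321.08846983] [-1.10505506e-01  9.93875466e-01 -9.78369475e-05 -2.85765548e-04] [-0.39722807 -0.0562371  -0.31096154]
gate 0.73 [325.5 321.3] [611.8  99.6]
reject 0.87 [ 58.8 129.5] [ 450.  -227.6]
reject 0.78 [138.9  59.3] [ 365.4 -153.5]
good 0.63 [321.1 278.6] [556.4  79.6]
good 0.58 [400.9 235. ] [483.5 153.9]
flux_jar 0.64 [218.5 304.2] [616.9 -32.9]
tape_roll 0.6 [432.7 288.3] [539.7 212.7]
```

View pics/w1.png

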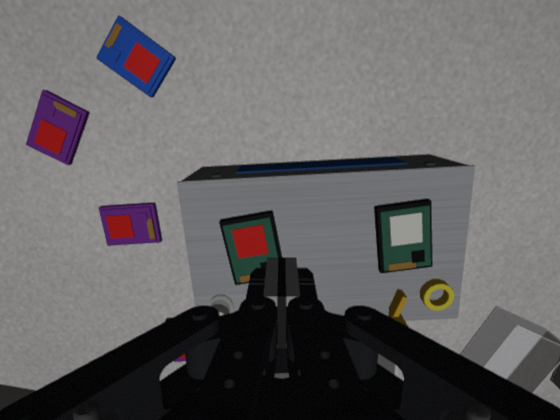

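The wrist view shows the near deck corners at (180,182) and (473,165) and the far-left corner at (459,318). The reject's corners are near (221,219), (272,211), (283,268), (234,284), and the good module is centred near (404,236).

```bash
cat > c.py <<'E'
from h import *
im=dict(np.load('last.npz'))
def fit(obj,w):
    obj=np.array(obj,float);w=np.array(w)[:,:2];a,b=obj.mean(0),w.mean(0)
    H=(obj-a).T@(w-b);th=np.arctan2(H[0,1]-H[1,0],H[0,0]+H[1,1]);Q=np.array([[np.cos(th),-np.sin(th)],[np.sin(th),np.cos(th)]])
    print(" res",((w-b)-(obj-a)@Q.T).round(1).tolist());return th,b-Q@a,Q
D=[[-180,-160],[-180,160],[8,160],[8,-160]]
pts=[at_z(im,p,110) for p in[(180,182),(473,165),(459,318)]]
th,o,Q=fit(D[:3],pts);print("feeder wrist",th,o)
t=arm.get_image('top')
cr=lambda x,y:(180+(x+.5)/4-.5,130+(y+.5)/4-.5)
p2=[at_z(t,cr(*p),110) for p in[(527,438),(105,578),(32,328),(450,202)]]
th2,o2,Q2=fit(D,p2);print("feeder top",th2,o2)
th,o=(th+th2)/2,(o+o2)/2;Q=np.array([[np.cos(th),-np.sin(th)],[np.sin(th),np.cos(th)]])
np.savez('feeder.npz',th=th,o=o,Q=Q)
for n,ps,pt in(("rej",[(221,219),(272,211),(283,268),(234,284)],[(383,433),(454,402),(408,303),(337,335)]),("good",[(375,206),(432,200),(432,266),(380,273)],[(225,482),(150,511),(111,410),(185,380)])):
    for i,q in((im,ps),(t,[cr(*k) for k in pt])):
        W=np.array([at_z(i,p,123)[:2] for p in q]);F=(W-o)@Q;print(n,"feeder corners",F.round(0).tolist(),"c",F.mean(0).round(1))
s=arm.read_state();print(s['clock'],"tcp feeder",(np.array(s['position'][:2])-o)@Q,"tool yaw vs feeder",R.from_matrix(np.array([[Q[0,0],Q[0,1],0],[Q[1,0],Q[1,1],0],[0,0,1]]).T@R.from_quat(s['ee_rot']).as_matrix()).as_matrix().round(3).tolist())
E
python3 c.py
```

```text
res [[-0.9, 2.8], [0.6, -3.1], [0.3, 0.3]]
feeder wrist 0.27862309885759073 [607.44093905 102.11820263]
 res [[2.3, 5.1], [1.9, -3.8], [0.0, -2.9], [-4.2, 1.6]]
feeder top 0.2827930018993315 [607.21451495  99.94169502]
rej feeder corners [[-140.0, -113.0], [-145.0, -58.0], [-78.0, -50.0], [-61.0, -107.0]] c [-105.9  -82.3]
rej feeder corners [[-143.0, -61.0], [-138.0, -115.0], [-60.0, -106.0], [-67.0, -51.0]] c [-102.1  -82.9]
good feeder corners [[-144.0, 52.0], [-147.0, 112.0], [-70.0, 117.0], [-65.0, 59.0]] c [-106.6   84.7]
good feeder corners [[-143.0, 55.0], [-146.0, 110.0], [-70.0, 117.0], [-65.0, 61.0]] c [-106.1   85.6]
3.3 tcp feeder [-171.15649673  -45.82063403] tool yaw vs feeder [[-0.998, 0.061, 0.0], [0.061, 0.998, 0.0], [-0.0, 0.0, -1.0]]
```

{"name": "servo_tool", "arguments": {
  "increments": [
    [0,-0.036,-0.045,0.04,0,0,-3.5],
    [0,-0.0716,-0.09,0.08,0,0,-3.5],
    [0,-0.0716,-0.09,0.13,0,0,-3.5],
    [0,-0.0716,-0.09,0.16,0,0,-3.5],
    [0,-0.0716,-0.09,0.18,0,0,-3.5],
    [0,-0.0716,-0.09,0.19,0,0,-3.5],
    [0,-0.0716,-0.09,0.205,0,0,-3.5],
    [0,-0.0716,-0.09,0.205,0,0,-3.5],
    [0,-0.0716,-0.09,0.205,0,0,-3.5]
  ]
}}

```text
clock: 4.42
position: [545.8, -62.0, 116.9]
ee_rot: [-0.141, 0.99, -0.0, 0.001]
contact_force: [-0.0, -0.6, -0.7]
gripper_width: 0.3
grasp_force: 0.0
```

```bash
cat > t.py <<'E'
from h import *
f=np.load('feeder.npz');o,Q=f['o'],f['Q']
s=arm.read_state();T=R.from_quat(s['ee_rot']).as_matrix()
print(s['clock'],"tcp feeder",((np.array(s['position'][:2])-o)@Q).round(1),round(s['position'][2],1),"ty in feeder",(T[:2,1]@Q).round(3),np.round(s['contact_force'],1))
E
python3 t.py
```

```text
4.425 tcp feeder [-104.3 -139.6] 116.9 ty in feeder [-0.001  1.   ] [-0.  -0.6 -0.7]
```

{"name": "servo_tool", "arguments": {
  "increments": [
    [0,0,0.008,0.001,0,0,0],
    [0,0,0.014,0.001,0,0,0],
    [0,0,0.02,0.001,0,0,0],
    [0,0,0.026,0.001,0,0,0],
    [0,0,0.032,0.001,0,0,0],
    [0,0,0.038,0.001,0,0,0],
    [0,0,0.044,0.001,0,0,0],
    [0,0,0.05,0.001,0,0,0],
    [0,0,0.05,0.001,0,0,0],
    [0,0,0.05,0.001,0,0,0]
  ]
}}

```text
clock: 5.68
position: [531.3, -13.9, 115.1]
ee_rot: [-0.14, 0.99, 0.0, -0.0]
contact_force: [0.1, -1.0, -0.3]
gripper_width: 0.2
grasp_force: 0.0
```

```bash
python3 t.py; cat > red.py <<'E'
from w import *
f=np.load('feeder.npz');o,Q=f['o'],f['Q']
for c in ("top","scene","wrist"):
    im=wrist()[1] if c=="wrist" else arm.get_image(c)
    hsv=cv2.cvtColor(im['color'],cv2.COLOR_RGB2HSV)
    red=(((hsv[...,0]<8)|(hsv[...,0]>172))&(hsv[...,1]>140)&(hsv[...,2]>70)).astype(np.uint8)
    n,l,st,ce=cv2.connectedComponentsWithStats(red)
    for i in range(1,n):
        F=(at_z(im,ce[i],123)[:2]-o)@Q
        if st[i,4]>15 and -190<F[0]<170 and abs(F[1])<160:
            r=cv2.minAreaRect(np.argwhere(l==i)[:,::-1].astype(np.float32))
            F4=np.array([(at_z(im,p,123)[:2]-o)@Q for p in cv2.boxPoints(r)]);e=F4[1]-F4[0]
            print(c,ce[i].round(),st[i,4],"feeder",F.round(1),"yaw mod90 deg",round((np.degrees(np.arctan2(e[1],e[0]))+45)%90-45,1))
E
python3 red.py; python3 - <<'E'
from h import *
c=cv2.cvtColor(arm.get_image("top")['color'],cv2.COLOR_RGB2BGR)[130:280,180:320]
cv2.imwrite('pics/p1.png',cv2.resize(c,None,fx=4,fy=4,interpolation=cv2.INTER_CUBIC))
E
```

```text
5.675 tcp feeder [-104.9  -89.4] 115.1 ty in feeder [-0.001  1.   ] [ 0.1 -1.  -0.3]
top [269. 230.] 73 feeder [-117.   -50.1] yaw mod90 deg -8.1
scene [283. 209.] 104 feeder [-110.9  -50.8] yaw mod90 deg -10.8
wrist [370. 276.] 5163 feeder [-109.1  -51.2] yaw mod90 deg 0.5
```

View pics/p1.png

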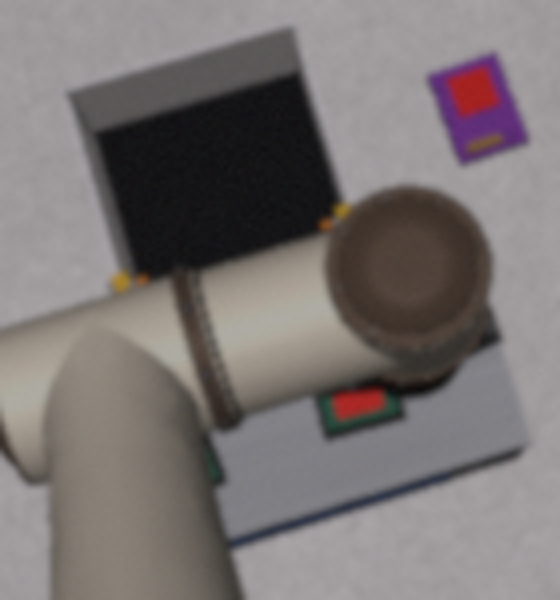

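{"name": "servo_tool", "arguments": {
  "increments": [
    [0,0,0.006,0,0,0,0],
    [0,0,0.013,0,0,0,0],
    [0,0,0.02,0,0,0,0],
    [0,0,0.027,0,0,0,0],
    [0,0,0.033,0,0,0,0],
    [0,0,0.038,0,0,0,0],
    [0,0,0.038,0,0,0,0],
    [0,0,0.02,0,0,0,0],
    [0,0,0.018,0,0,0,0],
    [0,0.035,0.018,0,0,0,0],
    [0,0.065,0.018,0,0,0,0],
    [0,0.065,0.018,0,0,0,0]
  ]
}}

```text
clock: 7.38
position: [461.9, -15.8, 115.2]
ee_rot: [-0.14, 0.99, 0.0, -0.001]
contact_force: [0.2, 0.3, -0.6]
gripper_width: 0.1
grasp_force: 0.0
```

```bash
python3 t.py; python3 red.py; python3 w.py w2
```

```text
7.375 tcp feeder [-172.1  -72. ] 115.2 ty in feeder [0. 1.] [ 0.2  0.3 -0.6]
scene [298. 208.] 105 feeder [-107.2  -12.1] yaw mod90 deg -10.8
wrist [397. 373.] 95 feeder [-120.  -16.] yaw mod90 deg -22.8
7.525 [464.89050516 -14.78704809 115.53840344] [-1.40290079e-01  9.90110208e-01  5.33600762e-06  6.85279664e-04] [-0.12787585  0.2970944   0.1727342 ]
reject 0.66 [ 53.7 279. ] [ 500.5 -123.1]
```

View pics/w2.png

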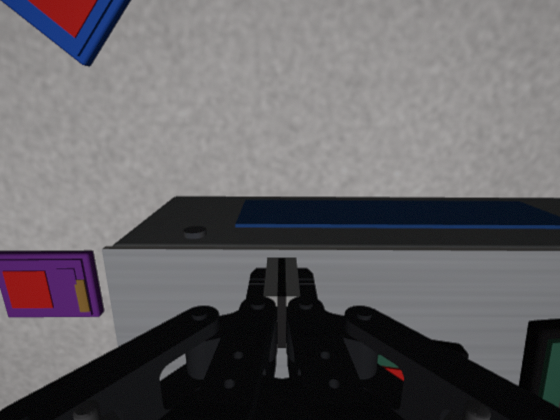

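The fingers are clear behind the module, which sits near feeder y -12. I line up behind it and push halfway, short of the flap.

{"name": "servo_tool", "arguments": {
  "increments": [
    [0,0,0.03,0,0,0,0],
    [0,0,0.059,0,0,0,0],
    [0,0,0.059,0,0,0,0],
    [0,-0.008,0.059,0,0,0,0],
    [0,-0.016,0.059,0,0,0,0],
    [0,-0.024,0.059,0,0,0,0],
    [0,-0.032,0.059,0,0,0,0],
    [0,-0.04,0.059,0,0,0,0],
    [0,-0.048,0.059,0,0,0,0],
    [0,-0.056,0.059,0,0,0,0],
    [0,-0.056,0.059,0,0,0,0]
  ]
}}

```text
clock: 9.3
position: [502.1, 57.8, 115.2]
ee_rot: [-0.14, 0.99, 0.0, 0.0]
contact_force: [-0.4, -0.1, -0.2]
gripper_width: 0.4
grasp_force: 0.0
```

```bash
python3 t.py; python3 red.py; python3 - <<'E'
from h import *
c=cv2.cvtColor(arm.get_image("scene")['color'],cv2.COLOR_RGB2BGR)[170:300,220:390]
cv2.imwrite('pics/p2.png',cv2.resize(c,None,fx=4,fy=4,interpolation=cv2.INTER_CUBIC))
E
```

```text
9.3 tcp feeder [-113.1  -12.4] 115.2 ty in feeder [-0.001  1.   ] [-0.4 -0.1 -0.2]
scene [302. 216.] 109 feeder [-75.8  -9.3] yaw mod90 deg -10.8
wrist [281. 364.] 372 feeder [-70.5 -13.9] yaw mod90 deg -0.0
```

View pics/p2.png

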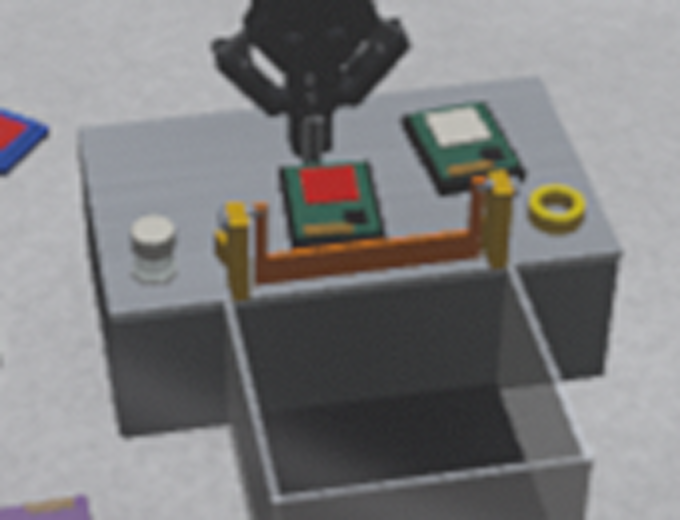

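The module is square to the flap, with its front edge just short of it at crop (335,240), and the path is clear. Now I push it through.

{"name": "servo_tool", "arguments": {
  "increments": [
    [0,0.006,0.003,0,0,0,0],
    [0,-0.004,0.003,0,0,0,0],
    [0,-0.014,0.003,0,0,0,0],
    [0,-0.024,0.003,0,0,0,0],
    [0,-0.034,0.003,0,0,0,0],
    [0,-0.044,0.003,0,0,0,0],
    [0,-0.054,0.003,0,0,0,0],
    [0,-0.064,0.003,0,0,0,0],
    [0,-0.074,0.003,0,0,0,0],
    [0,-0.084,0.003,0,0,0,0],
    [0,-0.094,0.003,0,0,0,0],
    [0,-0.102,0.003,0,0,0,0]
  ]
}}

```text
clock: 11.0
position: [599.6, 89.1, 115.3]
ee_rot: [-0.14, 0.99, 0.0, 0.001]
contact_force: [-0.1, -0.2, 0.9]
gripper_width: -0.2
grasp_force: 0.0
```

```bash
python3 t.py; python3 red.py; python3 - <<'E'
from h import *
c=cv2.cvtColor(arm.get_image("scene")['color'],cv2.COLOR_RGB2BGR)[170:330,220:390]
cv2.imwrite('pics/p3.png',cv2.resize(c,None,fx=3.5,fy=3.5,interpolation=cv2.INTER_CUBIC))
E
```

```text
11.0 tcp feeder [-10.8  -9.3] 115.3 ty in feeder [-0.001  1.   ] [-0.1 -0.2  0.9]
scene [311. 260.] 101 feeder [ 86.6 -20.1] yaw mod90 deg 1.1
wrist [ 43. 341.] 947 feeder [  19.5 -125. ] yaw mod90 deg 2.4
```

View pics/p3.png

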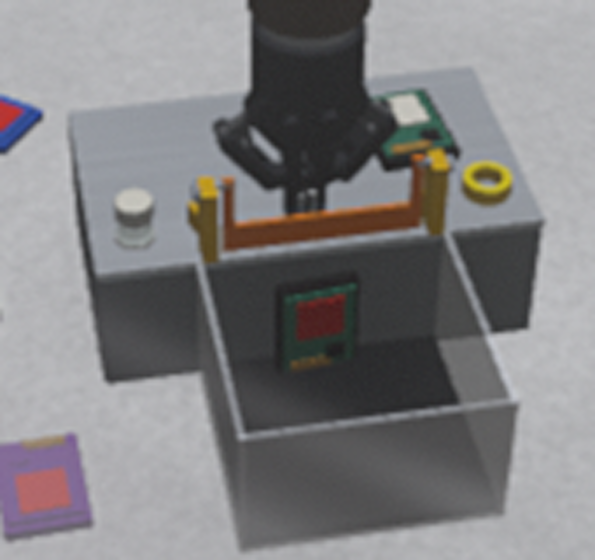

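The module has dropped into the bin (crop 315,325) and the flap hangs shut in front of the fingers. I draw back and rise.

{"name": "servo_tool", "arguments": {
  "increments": [
    [0,0.02,0,0,0,0,0],
    [0,0.05,0,0,0,0,0],
    [0,0.08,0,0,0,0,0],
    [0,0.08,0,-0.05,0,0,0],
    [0,0.08,0,-0.1,0,0,0],
    [0,0.1,0,-0.15,0,0,0],
    [0,0.1,0,-0.15,0,0,0],
    [0,0.1,0,-0.15,0,0,0],
    [0,0.1,0,-0.15,0,0,0],
    [0,0.1,0,-0.15,0,0,0],
    [0,0.1,0,-0.15,0,0,0],
    [0,0.1,0,-0.15,0,0,0]
  ]
}}

```text
clock: 12.7
position: [502.4, 60.9, 264.8]
ee_rot: [-0.14, 0.99, -0.0, -0.0]
contact_force: [1.3, 0.2, -0.6]
gripper_width: -0.4
grasp_force: 0.0
```

```bash
python3 t.py; python3 red.py; python3 - <<'E'
from h import *
c=cv2.cvtColor(arm.get_image("scene")['color'],cv2.COLOR_RGB2BGR)[170:330,220:390]
cv2.imwrite('pics/p4.png',cv2.resize(c,None,fx=3.5,fy=3.5,interpolation=cv2.INTER_CUBIC))
E
```

```text
12.7 tcp feeder [-111.9   -9.5] 264.8 ty in feeder [-0.001  1.   ] [ 1.3  0.2 -0.6]
scene [312. 257.] 31 feeder [ 77.  -15.5] yaw mod90 deg 7.2
scene [311. 263.] 24 feeder [ 97.9 -22.8] yaw mod90 deg -0.4
wrist [132. 331.] 333 feeder [  23. -160.] yaw mod90 deg 12.7
```

View pics/p4.png

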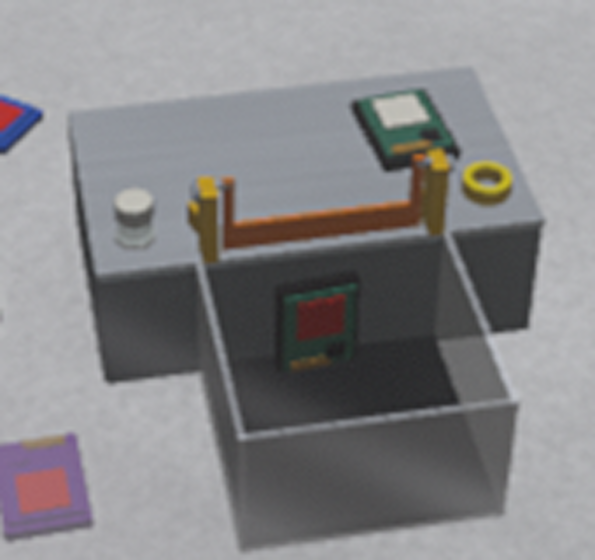

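It is at rest with the flap shut, but it stands almost upright, leaning against the deck-side wall, so its origin may sit near the x = 8 mm limit. I'll measure it from above.

{"name": "servo_tool", "arguments": {
  "increments": [
    [0,0,0,-0.04,0,0,0],
    [0,-0.06,0,-0.04,0,0,0],
    [0,-0.12,0,-0.04,0,0,0],
    [0,-0.18,0,-0.04,0,0,0],
    [0,-0.2,0,-0.04,0,0,0],
    [0,-0.2,0,-0.04,0,0,0],
    [0,-0.2,0,-0.04,0,0,0],
    [0,-0.2,0,-0.04,0,0,0]
  ]
}}

```text
clock: 13.9
position: [693.8, 116.2, 306.4]
ee_rot: [-0.14, 0.99, 0.0, 0.001]
contact_force: [0.3, 0.4, -0.1]
gripper_width: -0.0
grasp_force: 0.0
```

```bash
python3 t.py; python3 w.py w3
```

```text
13.9 tcp feeder [87.3 -9.4] 306.4 ty in feeder [-0.001  1.   ] [ 0.3  0.4 -0.1]
13.9 [693.76049555 116.21352232 306.38810028] [-1.40428217e-01  9.90090669e-01  1.19980473e-04  6.07572483e-04] [ 0.28440863  0.37542336 -0.12231672]
drop_edge 0.91 [288.3 107.7] [617.   99.7]
gate 0.98 [289.9  99.3] [609.1  99. ]
flap_edge 0.87 [289.9  98.4] [608.5  98.7]
reject 0.88 [62.1  6.8] [ 590.5 -119.1]
reject 0.77 [133.3 173.8] [723.2 -34.9]
good 0.75 [430.4  64.7] [543.2 216.7]
tape_roll 0.73 [428.3  63. ] [542.4 214.3]
```

View pics/w3.png

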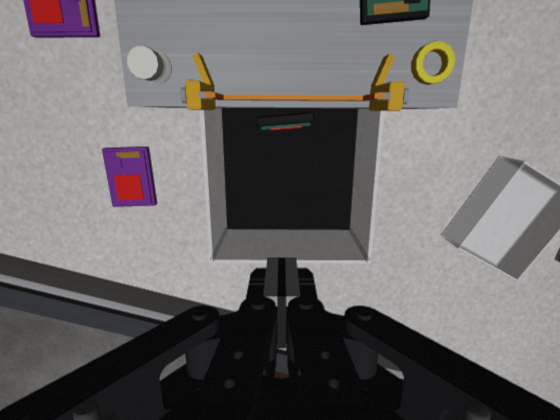

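The flap is shut at (290,98). The module's upper edge shows as a black strip from (257,119) to (313,113), with the red and green face just visible at rows 125–130. Now the numbers.

```bash
python3 - <<'E'
from h import *
f=np.load('feeder.npz');o,Q=f['o'],f['Q'];im=dict(np.load('last.npz'))
F=lambda p,z:((at_z(im,p,z)[:2]-o)@Q).round(1)
print("deck edge row",F((280,107),110),"bin floor near/far",F((290,108),10),F((290,230),10))
for z in(75,82,88):print(z,[F(p,z).tolist() for p in[(257,117),(312,113),(259,129),(313,122)]])
c=im['color'];print(c[104:136,285].tolist())
hsv=cv2.cvtColor(c,cv2.COLOR_RGB2HSV);m=((hsv[...,0]<8)|(hsv[...,0]>172))&(hsv[...,1]>120)&(hsv[...,2]>60)
ys,xs=np.nonzero(m[110:150,220:350]);print(ys.min()+110,ys.max()+110,xs.min()+220,xs.max()+220)
# model: leaning module, pose (x of top-edge underside, tilt, height) -> predicted image rows
def W(x,y,z):return np.r_[o+Q@np.array([x,y]),z]
for t in np.radians([0,3,6,10,15]):
    # bottom underside edge at z=10, top underside edge touching wall x=8 
    xb=8+80*np.sin(t);u=np.array([-np.sin(t),np.cos(t)]);n=np.array([np.cos(t),np.sin(t)])
    pts=[np.array([xb,10])+u*a+n*b for a,b in((80,0),(80,13),(57+9,13),(57-17,13),(40-9+0,13))]
    print(np.degrees(t),"origin x",round(xb-40*np.sin(t),1),"rows",[proj(im,W(p[0],-12,p[1]))[0,1].round(1) for p in pts])
E
```

```text
deck edge row [  8.3 -12. ] bin floor near/far [8.3 0.3] [171.2   1.6]
75 [[18.1, -36.9], [14.0, 22.3], [30.7, -35.0], [23.3, 23.7]]
82 [[18.0, -36.4], [14.0, 21.7], [30.4, -34.6], [23.1, 23.0]]
88 [[17.9, -36.0], [13.9, 21.2], [30.1, -34.2], [22.9, 22.5]]
[[138, 139, 143], [137, 139, 142], [136, 137, 140], [93, 94, 95], [33, 33, 34], [21, 22, 23], [21, 21, 23], [21, 21, 22], [22, 22, 23], [19, 20, 21], [15, 13, 14], [16, 15, 14], [29, 27, 30], [33, 32, 33], [31, 29, 30], [31, 30, 31], [30, 29, 30], [31, 30, 30], [26, 26, 26], [21, 21, 21], [23, 43, 35], [40, 77, 63], [58, 85, 69], [133, 68, 57], [125, 42, 38], [67, 27, 27], [27, 23, 24], [22, 22, 24], [21, 21, 22], [23, 23, 24], [22, 23, 23], [23, 23, 25]]
126 130 270 301
0.0 origin x 8.0 rows [np.float64(107.0), np.float64(120.1), np.float64(119.8), np.float64(119.2), np.float64(119.1)]
3.0000000000000004 origin x 10.1 rows [np.float64(107.0), np.float64(120.1), np.float64(120.5), np.float64(121.1), np.float64(121.3)]
6.000000000000001 origin x 12.2 rows [np.float64(107.0), np.float64(120.1), np.float64(121.1), np.float64(122.9), np.float64(123.5)]
10.0 origin x 14.9 rows [np.float64(107.0), np.float64(119.9), np.float64(122.0), np.float64(125.3), np.float64(126.4)]
14.999999999999998 origin x 18.4 rows [np.float64(107.0), np.float64(119.7), np.float64(122.9), np.float64(128.2), np.float64(129.8)]
```

The module's upper back edge is at about x = 14–18 mm and it leans no further toward the deck, so its origin is well inside the bin limits (x > 8 mm). It hasn't moved between pictures, the flap is shut and the arm is clear, so I hand in.

```bash
python3 -c "
from bench import arm
print(arm.job_done())"
```

```text
the job is handed in; nothing more can be done
None
```

I pushed the red-marked module through the flap and it dropped into the bin, where it stands at rest on end, inside the walls. The flap is shut, nothing else appears to have moved, and the job is handed in at about 14 s; no verdict was returned.

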